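Load a fresh blade canister into the dock's empty well

ROBOT

A 7-joint arm with a two-finger parallel gripper is mounted at the origin on the work surface. World frame = base frame: x ahead of the robot, y to its left, z up, the work surface at z = 0. Lengths are in m, angles in rad, forces in N, time in s.
With the tool pointing down it reaches from about 0.4 to 0.85 m from the base axis. Payload 4.5 kg.
Tool frame: the origin (TCP) lies on the mounting face of the last link; the fingertips stand r.tcp_to_tips ahead of it and the grasp point (between the pads) lies 155 mm ahead of it (r.tcp_to_tips is the distance from the TCP to the fingertips, in m); z points along the fingers, y is the line along which they close (so a half turn about z gives the same grasp; the last joint's range is limited). The gripper opens to 85 mm and grips with 20 to 120 N. Pads are 22 mm wide; open, the fingers measure 114 mm over their backs; the gripper's body (76 mm by 85 mm) begins 54 mm behind the grasp point. The pads swing forward as they close: fully open they stand 13 mm farther back than shut.
Start: joints at [-1.094, 0.689, -0.195, 1.565, 0.157, 0.902, -0.215], TCP at [0.268, 0.565, 0.405] pointing down, gripper open.
Joint ranges: [-3.01, 3.01], [-0.46, 2.08], [-1.47, 1.51], [0.13, 2.56], [-1, 4.14], [0.04, 2.09], [-2.66, 2.66]. Speed limits (rad/s): [2.57, 2.57, 3.14, 3.14, 3.14, 3.14, 3.14].

INTERFACE

Orientations are given as a rotation vector (axis times angle).
In Python, from station import r gives the robot as it stands. The module is installed in compiled form; this text tells all that it offers.
- The arm moves only by the shell command python3 -m inch 'ROWS' [FORCE]. ROWS is JSON, a list of rows, each a list of 3 entries, a list of its own where there are three numbers: the shift along the tool's x, y, z in m, then the turn, a rotation vector about the tool's x, y, z in degrees, then the opening, from -1 (shut) to 1 (fully open). In form: [[[dx, dy, dz], [ax, ay, az], gripper], ...]. A call has 1 to 5 rows; each row shifts and turns the commanded pose from where the row before left it, along the tool's axes as they then stand; what a row does not reach is not made up. A row lasts 1/12 s, in which the tool goes at most 41.7 mm and 7.16 degrees, less where a joint would pass 70% of its speed; a pose out of reach is approached as far as the arm can. A call is refused whole if a number of a shift passes 0.0417 or a number of a turn 7.16, either way. A call with a gripper value outside its range is refused whole. The fingers move at their own pace and stop on an object; FORCE is the grip in N (left out, the last holds). Time passes only in rows, so rows that do not move let the fingers close. It gives the time, the measured TCP pose, the force, the opening and the grip force at its end, in the units of the state.
- r.get_state(): the state, without advancing time (a new reading comes with each control period).
- r.snapshot(name): name is "scene" or "top" or "wrist"; returns the picture (384x512x3 uint8, red, green, blue); there is no depth.
- r.get_calibration(name): a dict with "mtx" (3x3 intrinsics, pixels), "dist" ([k1, k2, p1, p2, k3] as OpenCV has them; the pictures are not rectified), "cam_to_world" (4x4, takes a point from camera to world coordinates). Camera axes: x right, y up, looking along -z (the intrinsics and any distortion apply to the point x, -y, -z); pixel columns grow to the right and rows downward; lengths in m; the calibration is good to about 2 mm. A picture is of the moment at which its call begins: read the wrist's pose just before it. get_calibration takes no time and is no camera call; for the wrist camera it gives the pose at the moment of the call.
- r.sign_off(): hands the job in; it is judged then, once.
The state is a dict: "t": time; "joint_positions": joint angles; "joint_velocities": joint speeds; "tau": joint torques, N m; "position": TCP position; "eef_rot": TCP orientation; "ft_force": force on the tool from outside, world axes, zero at the start; "wrist_torque": the same for the moment, N m; "opening": opening from 0.0 (shut) to 1.0 (fully open); "grasp_force": force on a finger pad.
Only numpy, scipy, OpenCV 4.12 (cv2) and the standard library are available. Lean on these libraries where they do the work, as an engineer would, in place of code of your own. Each camera call takes 0.05 s, during which the arm holds its last target. There are 200 camera calls.

TASK

One well of the grey two-well dock still has a dark leftover plate in it: reach into the wells with empty fingertips and feel for the one whose bare bottom you can touch. Then take the fresh blade canister (yellow with a white cap), lower it into that empty well until it stands upright right on the bottom, and only then let go. Do not disturb the used canister with the red cap.

Things in the scene. Friction and masses are not known exactly. Their poses are not given: they have to be found in the camera images.
- left_well: left well (+y end) of the grey two-well dock, which is fixed, 92 x 174 mm, 36 mm high. The well is an open square pocket, 72 x 72 mm inside, 28 mm deep, black bottom, walls 10 mm thick. Origin: centre of the bare bottom, 8 mm above the table, 28 mm below the rim; z up, x and y along its sides. One of the two wells, either one, holds a leftover (see right well); the pose does not tell which.
- right_well: right well (-y end) of the same dock, same size and origin; centres 82 mm apart along y. The leftover, in one well or the other, is a loose dark square plate, 64 x 64 mm and 14 mm thick, lying on the bottom: there fingertips stop 14 mm above this origin, and a canister stands 14 mm too high. The other well is empty down to its origin.
- fresh_center (a point): fresh blade canister: yellow plastic cylinder standing upright, 42 mm across, 90 mm tall, round foot 54 mm across and 14 mm high, top 22 mm white; 0.13 to 0.25 kg. The point is its centre, 45 mm above its underside; z up. Grip it in its upper half to keep the fingers above the dock's rim (seated, this point is 17 mm above the rim).
- used_center (a point): used blade canister: yellow plastic cylinder standing upright, 42 mm across, 90 mm tall, round foot 54 mm across and 14 mm high, top 22 mm red; 0.13 to 0.25 kg. The point is its centre, 45 mm above its underside; z up. It, the fresh one and a blue-lidded glue jar (52 mm across, 75 mm high) stand in changing places, centres 100 mm or more apart.

How it is judged:
By the outcome, as a careful person would: the job done as asked, in the order asked, and still so for the second after the job is handed in, with the robot touching nothing.
It also fails if it takes over 48 s, if anything falls off the work surface, if the arm or the gripper's body presses on something with over 40 N, if the wrist force passes 120 N, or if a joint passes its speed limit or range.

## Working session

There is one attempt and no reset: what is moved stays moved. The work goes in short steps, Python scripts to look and compute and a shell command to move; the robot and the scene stay as the last step left them, time stands still between calls to the robot, and variables do not carry over. Pictures are saved under pics/ and viewed, at most 10 in all, crops included, and the job is handed in when it is done.

```bash
mkdir -p pics; python3 - <<'E'
from station import r
import cv2,numpy as np
s=r.get_state();print(s['t'],s['position'],s['eef_rot'],s['opening'],r.tcp_to_tips)
for n in("scene","top"):
    im=r.snapshot(n);cv2.imwrite(f"pics/{n}0.png",im[:,:,::-1]);c=r.get_calibration(n);print(n,c)
E
```

```text
0.0 [0.26768409 0.56439133 0.40384001] [-6.89686007e-01 -3.06466970e+00  3.00272375e-03] 1.0003988445401684 0.1734
scene {'mtx': array([[383.55343644,   0.        , 258.8640932 ],
       [  0.        , 383.55343644, 194.11774228],
       [  0.        ,   0.        ,   1.        ]]), 'dist': array([-0.01895822,  0.        ,  0.        ,  0.        ,  0.        ]), 'cam_to_world': array([[ 0.88501038, -0.28497274,  0.3681673 ,  0.88889457],
       [ 0.46502541,  0.57935575, -0.66940143, -0.59976422],
       [-0.02253868,  0.76363437,  0.64525542,  0.66551158],
       [ 0.        ,  0.        ,  0.        ,  1.        ]])}
top {'mtx': array([[464.87376303,   0.        , 253.8731658 ],
       [  0.        , 464.87376303, 187.841103  ],
       [  0.        ,   0.        ,   1.        ]]), 'dist': array([-0.1958564,  0.       ,  0.       ,  0.       ,  0.       ]), 'cam_to_world': array([[ 0.0053863 ,  0.98631678, -0.16477315,  0.40048135],
       [-0.99995415,  0.00661722,  0.00692241, -0.00161355],
       [ 0.00791803,  0.1647283 ,  0.9863072 ,  0.98394379],
       [ 0.        ,  0.        ,  0.        ,  1.        ]])}
```

View pics/top0.png

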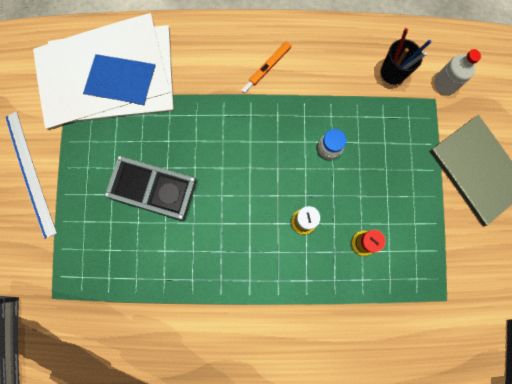

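View pics/scene0.png

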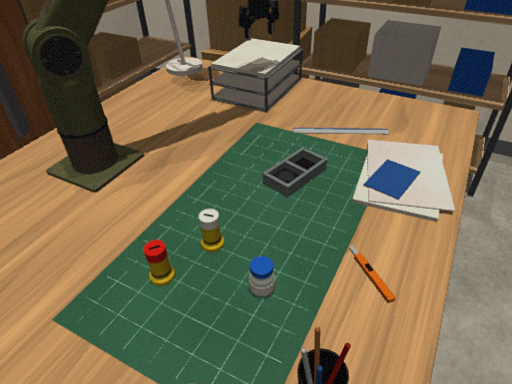

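The top view shows the dock with its corners near (119,157), (195,177), (184,219) and (108,196). The white cap is at (307,217), the red cap at (373,241) and the blue jar at (333,142). The scene view agrees with this layout.

```bash
cat > h.py <<'E'
from station import r
import cv2,numpy as np
from scipy.spatial.transform import Rotation as R
def ray(c,px,z):
    p=cv2.undistortPoints(np.array(px,float).reshape(-1,1,2),c['mtx'],c['dist']).reshape(-1,2)
    T=c['cam_to_world'];d=np.c_[p[:,0],-p[:,1],-np.ones(len(p))]@T[:3,:3].T
    return T[:3,3]+d*((z-T[2,3])/d[:,2])[:,None]
def big(m,roi):
    k=np.zeros_like(m);x0,y0,x1,y1=roi;k[y0:y1,x0:x1]=m[y0:y1,x0:x1]
    return max(cv2.findContours(k,cv2.RETR_EXTERNAL,cv2.CHAIN_APPROX_NONE)[0],key=cv2.contourArea)
E
python3 - <<'E'
from h import *
im=cv2.imread('pics/top0.png');c=r.get_calibration('top')
h=cv2.cvtColor(im,cv2.COLOR_BGR2HSV)
w=big(cv2.inRange(h,(0,0,170),(180,60,255)),(285,195,330,240));
(x,y),rad=cv2.minEnclosingCircle(w);print('white',x,y,rad,ray(c,[x,y],.09))
rd=cv2.bitwise_or(cv2.inRange(h,(0,150,80),(8,255,255)),cv2.inRange(h,(172,150,80),(180,255,255)))
(x,y),rad=cv2.minEnclosingCircle(big(rd,(350,220,400,265)));print('red',x,y,rad,ray(c,[x,y],.09))
g=cv2.inRange(h,(0,0,0),(180,75,160))
d=big(g,(95,145,210,230));P=ray(c,d.reshape(-1,2),.036)[:,:2]
q=cv2.minAreaRect((P*1000).astype(np.float32));print('dock',q);B=cv2.boxPoints(q);print(B)
s=r.get_state();print(R.from_rotvec(s['eef_rot']).as_matrix().round(3))
E
```

```text
white 308.96429443359375 217.0 11.692635536193848 [[ 0.49324599 -0.11496903  0.09      ]]
red 372.6354675292969 240.61553955078125 11.925901412963867 [[ 0.44717446 -0.23974349  0.09      ]]
dock ((558.876953125, 208.2989044189453), (179.6889190673828, 93.7650375366211), 74.21282958984375)
[[489.31937 134.59854]
 [579.5475  109.08839]
 [628.4346  281.99927]
 [538.2064  307.50943]]
[[-0.904  0.428 -0.001]
 [ 0.428  0.904 -0.002]
 [-0.    -0.002 -1.   ]]
```

```bash
python3 -m inch '[[[-0.017,-0.0065,0],[0,0,0],-1],[[-0.034,-0.0131,0],[0,0,0],-1],[[-0.034,-0.0131,0],[0,0,0],-1],[[-0.034,-0.0131,0],[0,0,0],-1],[[-0.034,-0.0131,0],[0,0,0],-1]]' 20
python3 -m inch '[[[-0.034,-0.0131,0],[0,0,0],-1],[[-0.034,-0.0131,0],[0,0,0],-1],[[-0.034,-0.0131,0],[0,0,0],-1],[[-0.034,-0.0131,0],[0,0,0],-1],[[-0.034,-0.0131,0],[0,0,0],-1]]'
python3 -m inch '[[[-0.034,-0.0131,0],[0,0,0],-1],[[-0.034,-0.0131,0],[0,0,0],-1],[[-0.017,-0.0065,0],[0,0,0],-1],[[0,0,0.02],[0,0,0],-1],[[0,0,0],[0,0,0],-1]]'
python3 - <<'E'
from h import *
s=r.get_state();print(s['t'],s['position'],s['ft_force'],s['opening']);c=r.get_calibration('wrist')
im=r.snapshot('wrist');cv2.imwrite('pics/w1.png',im[:,:,::-1]);print(c)
E
```

```text
t: 0.52
position: [0.3816, 0.4446, 0.4043]
eef_rot: [-0.689, -3.065, 0.001]
ft_force: [0.4, 1.3, -0.3]
opening: 0.295
grasp_force: 0.0
t: 0.93
position: [0.5072, 0.3123, 0.4044]
eef_rot: [-0.69, -3.064, 0.001]
ft_force: [0.5, -0.2, 0.4]
opening: 0.002
grasp_force: 0.0
t: 1.35
position: [0.5692, 0.2455, 0.3815]
eef_rot: [-0.694, -3.06, 0.007]
ft_force: [-0.7, -1.0, -0.6]
opening: 0.0
grasp_force: 0.0
1.35 [0.56923132 0.24545499 0.38154846] [-0.72370832 -0.95470659 -0.62853875] 0.00043205624505499593
{'mtx': array([[272.997875  ,   0.        , 256.54736556],
       [  0.        , 272.997875  , 191.24975519],
       [  0.        ,   0.        ,   1.        ]]), 'dist': array([-0.06028439,  0.        ,  0.        ,  0.        ,  0.        ]), 'cam_to_world': array([[ 0.4311495 , -0.85495737, -0.28837129,  0.49359368],
       [ 0.90225873,  0.40630636,  0.14437563,  0.28126969],
       [-0.00626792, -0.322433  ,  0.94657154,  0.35014198],
       [ 0.        ,  0.        ,  0.        ,  1.        ]])}
```

View pics/w1.png

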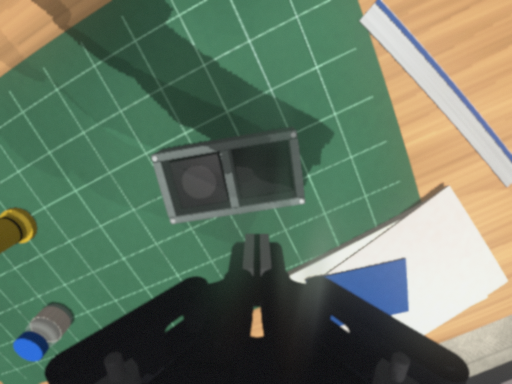

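The wrist view shows the shut fingertips at about (257,240). The dock's rim corners are near (153,157), (296,132), (303,202) and (173,221).

```bash
python3 - <<'E'
from h import *
c=r.get_calibration('wrist')
P=ray(c,[[153,157],[296,131],[304,202],[173,222]],.036)[:,:2];print(P)
q=cv2.minAreaRect((P*1000).astype(np.float32));print(q, P.mean(0))
s=r.get_state();M=R.from_rotvec(s['eef_rot']).as_matrix()
y=(P[1]+P[2]-P[0]-P[3]);y/=np.hypot(*y);print('yaxis',y)
for ctr in (P.mean(0),np.array([.559,.208])):
  for k in(1,-1):
    w=ctr+k*.041*y;print(w,(M.T@np.r_[w-s['position'][:2],0]).round(4))
E
```

```text
[[0.4979311  0.14300175]
 [0.54269291 0.30716566]
 [0.6267779  0.28257485]
 [0.58086119 0.12099063]]
((562.5656127929688, 213.56259155273438), (170.1570281982422, 87.59230041503906), 74.7481689453125) [0.56206577 0.21343322]
yaxis [0.2681735  0.96337063]
[0.57306089 0.25293142] [-0.0017  0.0072 -0.    ]
[0.55107066 0.17393503] [-0.0157 -0.0736  0.0002]
[0.56999511 0.2474982 ] [-0.0013  0.001  -0.    ]
[0.54800489 0.1685018 ] [-0.0153 -0.0798  0.0003]
```

```bash
python3 -m inch '[[[0,0.004,0.02],[0,0,0],-1],[[0,0,0.038],[0,0,0],-1],[[0,0,0.038],[0,0,0],-1],[[0,0,0.038],[0,0,0],-1],[[0,0,0.02],[0,0,0],-1]]'
python3 -m inch '[[[0,0,0.012],[0,0,0],-1],[[0,0,0.004],[0,0,0],-1],[[0,0,0],[0,0,0],-1],[[0,0,0],[0,0,0],-1]]'
```

```text
t: 1.82
position: [0.5686, 0.2526, 0.2273]
eef_rot: [-0.685, -3.061, 0.004]
ft_force: [-1.0, 0.2, 0.9]
opening: -0.003
grasp_force: 0.0
t: 2.15
position: [0.5713, 0.2525, 0.2163]
eef_rot: [0.688, 3.063, 0.003]
ft_force: [0.1, -0.4, 0.0]
opening: -0.001
grasp_force: 0.0
```

```bash
python3 -m inch '[[[0,0,0.008],[0,0,0],-1],[[0,0,0.006],[0,0,0],-1],[[0,0,0.002],[0,0,0],-1],[[0,0,0],[0,0,0],-1]]'
python3 -m inch '[[[0,0,0.002],[0,0,0],-1],[[0,0,0.002],[0,0,0],-1],[[0,0,0],[0,0,0],-1]]'
python3 -m inch '[[[0,0,0.0015],[0,0,0],-1],[[0,0,0],[0,0,0],-1]]'
```

```text
t: 2.48
position: [0.5707, 0.2515, 0.1983]
eef_rot: [-0.69, -3.064, 0.001]
ft_force: [-0.3, -0.8, -0.3]
opening: 0.001
grasp_force: 0.0
t: 2.73
position: [0.5707, 0.2515, 0.1944]
eef_rot: [-0.69, -3.065, 0.0]
ft_force: [-0.1, -0.9, -0.1]
opening: -0.001
grasp_force: 0.0
t: 2.9
position: [0.5708, 0.2516, 0.193]
eef_rot: [-0.69, -3.065, 0.0]
ft_force: [-0.2, 0.1, 1.0]
opening: -0.003
grasp_force: 0.0
```

No contact yet at a tip height of about 0.020, so I keep going down.

```bash
python3 -m inch '[[[0,0,0.002],[0,0,0],-1],[[0,0,0.002],[0,0,0],-1],[[0,0,0],[0,0,0],-1]]'
python3 -m inch '[[[0,0,0.002],[0,0,0],-1],[[0,0,0.002],[0,0,0],-1],[[0,0,0],[0,0,0],-1]]'
python3 -m inch '[[[0,0,0.002],[0,0,0],-1],[[0,0,0],[0,0,0],-1]]'
```

```text
t: 3.15
position: [0.5707, 0.2515, 0.1888]
eef_rot: [-0.69, -3.064, 0.001]
ft_force: [0.4, -0.4, 0.2]
opening: 0.001
grasp_force: 0.0
t: 3.4
position: [0.5707, 0.2516, 0.1848]
eef_rot: [-0.69, -3.064, 0.001]
ft_force: [-0.5, 0.2, -0.3]
opening: 0.001
grasp_force: 0.0
t: 3.57
position: [0.5707, 0.2516, 0.1829]
eef_rot: [-0.69, -3.065, 0.0]
ft_force: [-0.4, -0.5, -0.3]
opening: -0.001
grasp_force: 0.0
```

```bash
python3 -m inch '[[[0,0,0.002],[0,0,0],-1],[[0,0,0],[0,0,0],-1]]'
python3 -m inch '[[[0,0,0.001],[0,0,0],-1],[[0,0,0],[0,0,0],-1]]'
```

```text
t: 3.73
position: [0.5709, 0.2517, 0.1816]
eef_rot: [0.69, 3.065, 0.0]
ft_force: [-0.3, -0.4, 4.0]
opening: 0.001
grasp_force: 1.8
t: 3.9
position: [0.5709, 0.2517, 0.1815]
eef_rot: [0.69, 3.064, 0.0]
ft_force: [-2.6, -0.7, 10.8]
opening: -0.003
grasp_force: 5.4
```

Contact at TCP z 0.1816 puts the tips at 0.008, which is the bare bottom of the left well. I'll cross-check the right well quickly.

```bash
python3 -m inch '[[[0,0,-0.015],[0,0,0],-1],[[0,0,-0.035],[0,0,0],-1],[[-0.0046,-0.027,-0.005],[0,0,0],-1],[[-0.0046,-0.027,0],[0,0,0],-1],[[-0.0046,-0.027,0],[0,0,0],-1]]'
python3 -m inch '[[[0,0,0],[0,0,0],-1],[[0,0,0.015],[0,0,0],-1],[[0,0,0.015],[0,0,0],-1],[[0,0,0.004],[0,0,0],-1],[[0,0,0],[0,0,0],-1]]'
python3 -m inch '[[[0,0,0.002],[0,0,0],-1],[[0,0,0],[0,0,0],-1]]'
```

```text
t: 4.32
position: [0.5487, 0.1722, 0.2368]
eef_rot: [0.688, 3.063, 0.003]
ft_force: [0.4, -0.4, -0.3]
opening: 0.002
grasp_force: 0.0
t: 4.73
position: [0.5483, 0.1725, 0.2006]
eef_rot: [-0.689, -3.064, 0.001]
ft_force: [0.4, -0.2, 1.4]
opening: 0.005
grasp_force: 0.0
t: 4.9
position: [0.5488, 0.1728, 0.1997]
eef_rot: [0.689, 3.064, 0.001]
ft_force: [0.5, 0.1, 0.0]
opening: -0.002
grasp_force: 0.0
```

```bash
python3 -m inch '[[[0,0,0.002],[0,0,0],-1],[[0,0,0],[0,0,0],-1]]'
python3 -m inch '[[[0,0,0.002],[0,0,0],-1],[[0,0,0],[0,0,0],-1]]'
python3 -m inch '[[[0,0,0.001],[0,0,0],-1],[[0,0,0],[0,0,0],-1]]'
```

```text
t: 5.07
position: [0.5487, 0.1726, 0.1975]
eef_rot: [0.69, 3.064, 0.001]
ft_force: [-0.3, -1.5, 0.4]
opening: -0.002
grasp_force: 0.0
t: 5.23
position: [0.5489, 0.1726, 0.1956]
eef_rot: [0.69, 3.064, 0.001]
ft_force: [-0.4, 0.1, 2.9]
opening: -0.004
grasp_force: 1.4
t: 5.4
position: [0.5488, 0.1727, 0.1955]
eef_rot: [0.69, 3.064, 0.001]
ft_force: [-2.1, -0.8, 11.1]
opening: 0.004
grasp_force: 5.7
```

The right well stops the fingertips at 0.022, which is 14 mm higher. The plate is there, so the left well is the empty one. Now to the fresh canister.

```bash
python3 -m inch '[[[0,0,-0.02],[0,0,0],-1],[[0,0,-0.04],[0,0,0],-1],[[0,0,-0.04],[0,0,0],-1],[[0,0,-0.04],[0,0,0],-1],[[-0.008,-0.018,-0.02],[0,0,0],-1]]'
python3 -m inch '[[[-0.015,-0.0355,0],[0,0,0],-1],[[-0.015,-0.0355,0],[0,0,0],-1],[[-0.015,-0.0355,0],[0,0,0],-1],[[-0.015,-0.0355,0],[0,0,0],-1],[[-0.015,-0.0355,0],[0,0,0],-1]]'
python3 -m inch '[[[-0.015,-0.0355,0],[0,0,0],-1],[[-0.015,-0.0355,0],[0,0,0],-1],[[-0.006,-0.018,0],[0,0,0],-1],[[0,0,0],[0,0,0],-1],[[0,0,0],[0,0,0],-1]]'
python3 - <<'E'
from h import *
s=r.get_state();print(s['t'],s['position'])
im=r.snapshot('wrist');cv2.imwrite('pics/w2.png',im[:,:,::-1])
E
```

```text
t: 5.82
position: [0.5486, 0.1576, 0.359]
eef_rot: [0.679, 3.062, 0.014]
ft_force: [2.0, 0.7, 0.6]
opening: 0.003
grasp_force: 0.0
t: 6.23
position: [0.5394, -0.0415, 0.3543]
eef_rot: [0.689, 3.065, -0.0]
ft_force: [0.7, 0.2, 0.6]
opening: 0.003
grasp_force: 0.0
t: 6.65
position: [0.5338, -0.1371, 0.354]
eef_rot: [-0.695, -3.063, 0.0]
ft_force: [0.5, 0.0, -0.2]
opening: 0.001
grasp_force: 0.0
6.65 [ 0.53376553 -0.13706463  0.35401721]
```

View pics/w2.png

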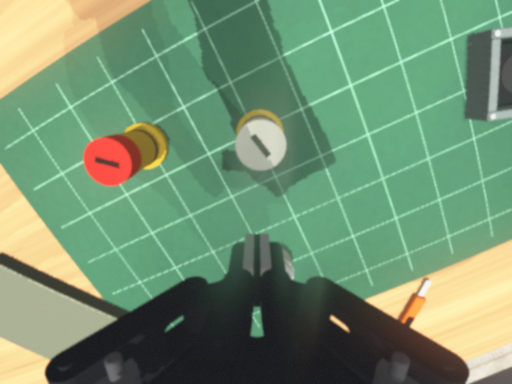

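The wrist view shows the white cap at about (261,145) and the red cap at (112,161). The jar is partly hidden behind the fingers at about (287,262).

```bash
python3 - <<'E'
from h import *
im=cv2.imread('pics/w2.png');c=r.get_calibration('wrist');h=cv2.cvtColor(im,cv2.COLOR_BGR2HSV)
w=big(cv2.inRange(h,(0,0,110),(180,45,255)),(225,105,300,180))
(x,y),rad=cv2.minEnclosingCircle(cv2.convexHull(w));p=ray(c,[x,y],.09)[0];print(x,y,rad,p,rad*(.35-.09)/273)
s=r.get_state();M=R.from_rotvec(s['eef_rot']).as_matrix();print(M.round(3))
print('jar',ray(r.get_calibration('top'),[334,141],.075))
for q in(p[:2],[.493,-.115]):print((M.T@np.r_[np.array(q)-s['position'][:2],0]).round(4))
E
```

```text
260.6205749511719 144.51437377929688 26.760528564453125 [ 0.49416716 -0.1125573   0.09      ] 0.02548621768043155
[[-0.903  0.429  0.   ]
 [ 0.429  0.903  0.001]
 [ 0.     0.001 -1.   ]]
jar [[ 0.65009412 -0.17058114  0.075     ]]
[0.0458 0.0033 0.    ]
[0.0458 0.0006 0.    ]
```

```bash
python3 -m inch '[[[0.012,0.0005,0],[0,0,0],1],[[0.022,0.001,0],[0,0,0],1],[[0.012,0.0005,0],[0,0,0],1],[[0,0,0.01],[0,0,0],1],[[0,0,0.02],[0,0,0],1]]'
python3 -m inch '[[[0,0,0.02],[0,0,0],1],[[0,0,0],[0,0,0],1],[[0,0,0.03],[0,0,0],1],[[0,0,0.03],[0,0,0],1],[[0,0,0.015],[0,0,0],1]]'
python3 -m inch '[[[0,0,0.008],[0,0,0],1],[[0,0,0],[0,0,0],1],[[0,0,0],[0,0,0],1]]'
```

```text
t: 7.12
position: [0.4941, -0.1114, 0.3258]
eef_rot: [0.682, 3.062, 0.003]
ft_force: [1.3, -0.2, 0.3]
opening: 0.705
grasp_force: 0.0
t: 7.53
position: [0.4936, -0.1123, 0.2277]
eef_rot: [-0.685, -3.064, -0.001]
ft_force: [0.6, 0.8, 0.7]
opening: 0.999
grasp_force: 0.0
t: 7.78
position: [0.494, -0.1133, 0.2218]
eef_rot: [0.688, 3.065, 0.001]
ft_force: [-0.0, -0.0, -0.5]
opening: 1.0
grasp_force: 0.0
```

```bash
python3 -m inch '[[[0,0,0],[0,0,0],-1],[[0,0,0],[0,0,0],-1],[[0,0,0],[0,0,0],-1],[[0,0,0],[0,0,0],-1],[[0,0,0],[0,0,0],-1]]' 45
python3 -m inch '[[[0,0,0],[0,0,0],-1],[[0,0,0],[0,0,0],-1],[[0,0,-0.01],[0,0,0],-1],[[0,0,-0.02],[0,0,0],-1],[[0,0,-0.02],[0,0,0],-1]]'
python3 -m inch '[[[0,0,-0.03],[0,0,0],-1],[[0,0,-0.02],[0,0,0],-1],[[0,0,0],[0,0,0],-1],[[0,0,0],[0,0,0],-1]]'
python3 - <<'E'
from h import *
im=r.snapshot('scene');cv2.imwrite('pics/s2.png',im[:,:,::-1])
E
```

```text
t: 8.2
position: [0.4938, -0.1142, 0.2221]
eef_rot: [0.69, 3.063, 0.0]
ft_force: [-0.3, -1.0, 6.6]
opening: 0.479
grasp_force: 44.7
t: 8.62
position: [0.4931, -0.114, 0.2719]
eef_rot: [-0.689, -3.063, 0.0]
ft_force: [0.7, 0.5, -0.0]
opening: 0.48
grasp_force: 45.8
t: 8.95
position: [0.4936, -0.1143, 0.3225]
eef_rot: [0.69, 3.062, 0.0]
ft_force: [-0.2, -0.0, -1.8]
opening: 0.484
grasp_force: 45.9
```

View pics/s2.png

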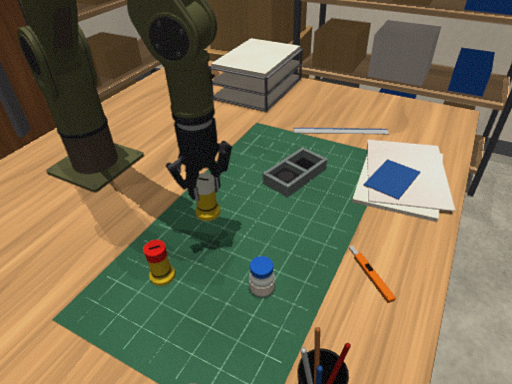

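The scene view shows the canister lifted upright near (207,195). The red-cap canister at (158,262) and the jar are undisturbed. On to the left well.

```bash
python3 -m inch '[[[0.0043,0.0181,0],[0,0,0],-1],[[0.0086,0.0363,0],[0,0,0],-1],[[0.0086,0.0363,0],[0,0,0],-1],[[0.0086,0.0363,0],[0,0,0],-1],[[0.0086,0.0363,0],[0,0,0],-1]]'
python3 -m inch '[[[0.0086,0.0363,0],[0,0,0],-1],[[0.0086,0.0363,0],[0,0,0],-1],[[0.0086,0.0363,0],[0,0,0],-1],[[0.0086,0.0363,0],[0,0,0],-1],[[0.0086,0.0363,0],[0,0,0],-1]]'
python3 -m inch '[[[0.0045,0.0179,0],[0,0,0],-1],[[0,0,0.02],[0,0,0],-1],[[0,0,0.025],[0,0,0],-1],[[0,0,0],[0,0,0],-1],[[0,0,0],[0,0,0],-1]]'
python3 - <<'E'
from h import *
s=r.get_state();print(s['t'],s['position'])
print(r.get_calibration('wrist')['cam_to_world'].round(4).tolist())
im=r.snapshot('wrist');cv2.imwrite('pics/w3.png',im[:,:,::-1])
E
```

```text
t: 9.42
position: [0.528, 0.0516, 0.3196]
eef_rot: [-0.69, -3.062, 0.002]
ft_force: [-0.1, -0.6, -1.1]
opening: 0.483
grasp_force: 45.9
t: 9.83
position: [0.5668, 0.2342, 0.3193]
eef_rot: [-0.688, -3.062, 0.004]
ft_force: [0.3, -0.6, -2.2]
opening: 0.477
grasp_force: 45.9
t: 10.25
position: [0.5699, 0.2499, 0.2737]
eef_rot: [-0.689, -3.061, 0.007]
ft_force: [1.0, -0.4, -1.7]
opening: 0.484
grasp_force: 46.0
10.25 [0.56990175 0.24992092 0.27374274]
[[0.4277, -0.8566, -0.2884, 0.4941], [0.9039, 0.4031, 0.1432, 0.2854], [-0.0064, -0.322, 0.9467, 0.2424], [0.0, 0.0, 0.0, 1.0]]
```

View pics/w3.png

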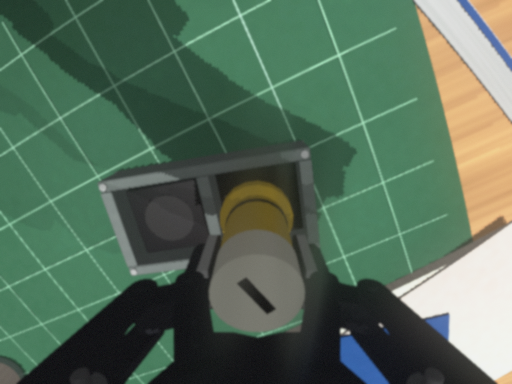

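The wrist view shows the canister over the left well, its foot at about (257,208). Rim corner dots are at about (103,187), (305,155) and (136,270).

```bash
python3 - <<'E'
from h import *
c=r.get_calibration('wrist')
P=ray(c,[[103,187],[305,155],[136,271]],.036)[:,:2]*1000
print(P,np.linalg.norm(P[1]-P[0]),np.linalg.norm(P[2]-P[0]))
# dots are on wall centrelines: rectangle 164 x 82
ctr=(P[1]+P[2])/2;y=(P[1]-P[0])/np.linalg.norm(P[1]-P[0]);print('dock',ctr,y,'left',ctr+41*y)
F=ray(c,[[221,212],[293,212]],.058)[:,:2]*1000;print('foot sides',F,F.mean(0))
E
```

```text
[[502.07230083 142.70969509]
 [548.30646432 301.15950219]
 [581.59567322 122.19643776]] 165.05738166617252 82.12649074501512
dock [564.95106877 211.67796998] [0.28010964 0.95996802] left [576.43556395 251.03665861]
foot sides [[555.70442675 227.27159549]
 [578.43982217 275.43079356]] [567.07212446 251.35119452]
```

```bash
python3 -m inch '[[[-0.0035,0.002,0],[0,0,0],-1],[[0,0,0.01],[0,0,0],-1],[[0,0,0.012],[0,0,0],-1],[[0,0,0.006],[0,0,0],-1],[[0,0,0],[0,0,0],-1]]'
python3 -m inch '[[[0,0,0.004],[0,0,0],-1],[[0,0,0.003],[0,0,0],-1],[[0,0,0.002],[0,0,0],-1],[[0,0,0],[0,0,0],-1]]'
python3 -m inch '[[[0,0,0.002],[0,0,0],-1],[[0,0,0],[0,0,0],-1]]'
```

```text
t: 10.72
position: [0.5742, 0.2504, 0.2462]
eef_rot: [-0.689, -3.062, 0.004]
ft_force: [-0.5, -0.2, -1.3]
opening: 0.481
grasp_force: 46.0
t: 11.05
position: [0.5749, 0.2509, 0.2389]
eef_rot: [-0.69, -3.065, 0.0]
ft_force: [0.2, 0.6, -1.5]
opening: 0.476
grasp_force: 46.0
t: 11.22
position: [0.575, 0.2509, 0.2371]
eef_rot: [-0.69, -3.065, -0.0]
ft_force: [0.4, -0.6, -1.5]
opening: 0.485
grasp_force: 46.0
```

```bash
python3 -m inch '[[[0,0,0.003],[0,0,0],-1],[[0,0,0.001],[0,0,0],-1],[[0,0,0],[0,0,0],-1]]'
python3 -m inch '[[[0,0,0.0015],[0,0,0],-1],[[0,0,0],[0,0,0],-1]]'
python3 -m inch '[[[0,0,0.001],[0,0,0],-1],[[0,0,0],[0,0,0],-1]]'
```

```text
t: 11.47
position: [0.5749, 0.2509, 0.2329]
eef_rot: [-0.69, -3.065, 0.0]
ft_force: [0.2, -0.0, -1.5]
opening: 0.478
grasp_force: 46.0
t: 11.63
position: [0.575, 0.2509, 0.2315]
eef_rot: [-0.69, -3.065, 0.0]
ft_force: [-0.6, -0.1, -1.4]
opening: 0.479
grasp_force: 46.0
t: 11.8
position: [0.575, 0.2509, 0.2306]
eef_rot: [-0.69, -3.065, 0.0]
ft_force: [-0.7, 0.1, -1.4]
opening: 0.478
grasp_force: 46.0
```

```bash
python3 -m inch '[[[0,0,0.001],[0,0,0],-1],[[0,0,0],[0,0,0],-1]]'
python3 -m inch '[[[0,0,0.001],[0,0,0],-1],[[0,0,0],[0,0,0],-1]]'
```

```text
t: 11.97
position: [0.5751, 0.251, 0.2302]
eef_rot: [0.69, 3.065, 0.0]
ft_force: [-1.0, -0.7, 3.0]
opening: 0.481
grasp_force: 46.3
t: 12.13
position: [0.5751, 0.251, 0.2302]
eef_rot: [0.69, 3.064, 0.0]
ft_force: [-3.1, -1.9, 11.0]
opening: 0.482
grasp_force: 47.1
```

Contact came at TCP z 0.2302, exactly the table grasp height plus 8 mm, so the canister is on the bottom. I'll ease the load, open and retreat upward.

```bash
python3 -m inch '[[[0,0,-0.0015],[0,0,0],-1],[[0,0,0],[0,0,0],0.2],[[0,0,0],[0,0,0],0.5],[[0,0,0],[0,0,0],1],[[0,0,0],[0,0,0],1]]'
python3 -m inch '[[[0,0,0],[0,0,0],1],[[0,0,0],[0,0,0],1],[[0,0,0],[0,0,0],1],[[0,0,-0.01],[0,0,0],1],[[0,0,-0.02],[0,0,0],1]]'
python3 -m inch '[[[0,0,-0.03],[0,0,0],1],[[0,0,-0.04],[0,0,0],1],[[0,0,-0.03],[0,0,0],1],[[0,0,-0.01],[0,0,0],1],[[0,0,0],[0,0,0],1]]'
python3 - <<'E'
from h import *
a=r.snapshot('scene')[120:300,120:380];a=cv2.resize(a,None,fx=2.3,fy=2.3)
cv2.imwrite('pics/s3.png',a[:,:,::-1])
w=r.snapshot('wrist');cv2.imwrite('pics/w4.png',w[:,:,::-1])
E
```

```text
t: 12.55
position: [0.5751, 0.2509, 0.23]
eef_rot: [-0.69, -3.065, -0.0]
ft_force: [0.3, -0.4, 0.2]
opening: 0.984
grasp_force: 0.0
t: 12.97
position: [0.5741, 0.2505, 0.2588]
eef_rot: [-0.689, -3.061, 0.005]
ft_force: [0.4, 0.4, 0.4]
opening: 1.005
grasp_force: 0.0
t: 13.38
position: [0.5759, 0.2514, 0.3742]
eef_rot: [0.689, 3.059, 0.008]
ft_force: [0.0, -0.2, -0.4]
opening: 0.998
grasp_force: 0.0
```

View pics/s3.png

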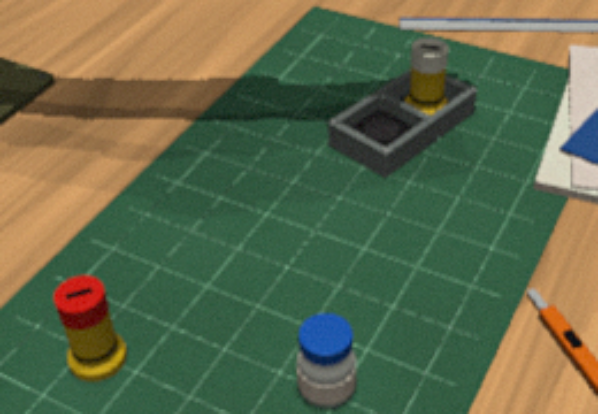

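View pics/w4.png

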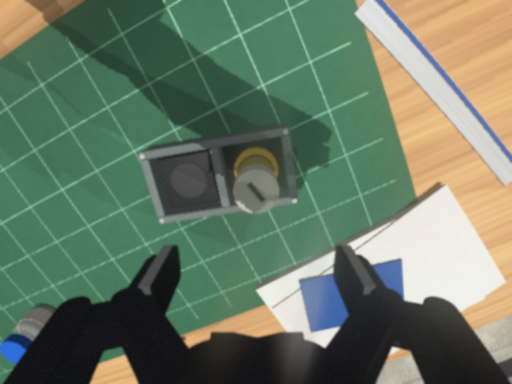

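The canister stands upright in the left well: the cap is at (257,190) in the wrist view and at (430,50) in the scene crop. The gripper is clear, and the used canister and the jar have not moved.

```bash
python3 -c "
from station import r
print(r.sign_off())"
```

```text
the job is handed in; nothing more can be done
None
```

The fresh canister stands upright on the bare bottom of the left well (the plate was felt in the right one), the used canister was not touched, and the job was handed in at about 13.5 s.

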